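Shim the rocking stirrer

TASK

The magnetic stirrer has lost the rubber pad of its front right foot, so that corner hangs free and the stirrer rocks. Without gripping or lifting anything, push the grey wedge shim, thin end first, into the gap under the short foot until it goes tight, but not so hard that the stirrer is jacked up or shoved from its place; then press down firmly on the top plate over that foot to check that the corner no longer dips, and leave the stirrer standing so. Leave the things around it where they are.

Things in the scene. Friction and masses are not known exactly. Their poses are not given: they have to be found in the camera images.
- stirrer: White box-shaped magnetic stirrer, loose, 1.8-2.7 kg: 130 mm deep (x), 120 wide (y); underside 14 mm, flat top plate 65 mm up. Origin: middle of the housing at desk level. +x to its back, +y to the left seen from the robot, z up; the knob side faces the robot. Four round feet at x +-50, y +-45 mm, one short. Unshimmed, about 4 N down over the short foot begin to tip it (0.07 rad at most); it rocks back when let go.
- short_foot (a point): Centre of the underside of the short front right foot (flat 18 mm disc, grey, without rubber pad): 5 mm above the desk while the stirrer stands level. Axes as the stirrer's.
- rocking_corner (a point): Point on the flat upper face of the top plate near its front right corner, 16 mm behind the middle of the short foot: where to press down for the rocking test (z = 65 mm). About 10 N is a firm press.
- shim: Grey wedge shim flat before the short foot, 80 mm long (x), 44 wide (y), 40 g; 1.5 mm thick at the thin end (+x), rising evenly to 12 mm near the heel (-x). Origin: centre of its underside. It slides with under 0.5 N until the foot touches its slope, 25 mm from the thin end; then it goes tight and the push rises steeply: 4 N is snug, above 6 to 12 N it jacks up or shoves the stirrer. It stays where left.
- shim_tip (a point): Middle of the thin end of the shim, on its underside.
- shim_heel (a point): Middle of the shim's upright heel face (44 mm wide, 12 mm high), 6 mm above the desk: where to push. Axes as the shim's, so the push goes along +x.
- stain_bottle: Bystander: white dropper bottle with a blue cap, 34 mm wide, 79 mm high, standing behind the stirrer on the right. Origin: centre of its underside.
- sample_cup: Bystander: sample cup with a white screw lid, 64 mm wide, 69 mm high, standing at the left of the stirrer. Origin: centre of its underside.
- sticky_pad: Bystander: yellow pad of sticky notes, 51 x 51 x 13 mm, lying to the right of the shim, before the strip analyser. Origin: centre of its underside.
- rear_left_foot (a point): Centre of the underside of the rear left foot (tapered rubber pad, 11 mm wide below), on the desk (z = 0) when the stirrer stands level.
- front_left_foot (a point): Centre of the underside of the front left foot (tapered rubber pad, 11 mm wide below), on the desk (z = 0) when the stirrer stands level.
- rear_right_foot (a point): Centre of the underside of the rear right foot (tapered rubber pad, 11 mm wide below), on the desk (z = 0) when the stirrer stands level.
- cover_glass_box: Bystander: small white box of cover glasses, 30 x 32 x 14 mm, lying in front of the stirrer, to the left of the shim. Origin: centre of its underside.
Things that resemble listed ones, but are neither listed nor needed, are in the scene too. Of the things that look like the shim, the largest one is meant.

How it is judged:
On the way, in this order (a step that is already met when the one before it is completed fails the run):
1. the shim is tight under the short foot and the stirrer stands level on its other three feet, the fingers off the stirrer (contact force between shim and stirrer above 0.5 N and angle between stirrer's own z axis and vertical below 0.02 rad and x of short_foot in the frame of shim below 0.03 m and y of short_foot in the frame of shim between -0.024 and 0.024 m and height (world z) of each of rear_left_foot, front_left_foot, rear_right_foot below 0.0015 m and contact force between the fingers and stirrer below 0.5 N), for 0.2 s.
2. the fingers press down over the short foot (6 N or more, within 40 mm of the marked point) and the corner does not dip: the stirrer stays level and the shim bears the press (contact force between the fingers and stirrer above 6 N and contact force between shim and stirrer above 4 N and horizontal distance between the grasp point and rocking_corner below 0.04 m and height (world z) of the grasp point above 0.06 m and angle between stirrer's own z axis and vertical below 0.02 rad and height (world z) of each of rear_left_foot, front_left_foot, rear_right_foot below 0.0015 m), for 0.2 s.
At the end, for the whole second after the job is handed in: The shim lies under the short foot and carries it (more than 0.5 N), the stirrer is level to 0.02 rad with its other three feet on the desk (within 1.5 mm), not more than 30 mm from where it stood, and all is at rest (contact force between shim and stirrer above 0.5 N and angle between stirrer's own z axis and vertical below 0.02 rad and x of short_foot in the frame of shim below 0.03 m and y of short_foot in the frame of shim between -0.024 and 0.024 m and height (world z) of each of rear_left_foot, front_left_foot, rear_right_foot below 0.0015 m and distance of stirrer from where it was at the start of the episode below 0.03 m and linear speed of each of stirrer, shim below 0.01 m/s); the robot touches nothing.
It fails at once if the shim is lifted or tipped off the desk (height (world z) of shim above 0.012 m or angle between shim's own z axis and vertical above 0.3 rad).
It fails at once if the shim is gripped or rammed (more than 30 N from the fingers) (contact force between the fingers and shim above 30 N).
It fails at once if the stirrer is lifted or tipped (height (world z) of stirrer above 0.012 m or angle between stirrer's own z axis and vertical above 0.2 rad).
It fails at once if the stirrer is shoved more than 30 mm from its place (distance of stirrer from where it was at the start of the episode above 0.03 m).
It fails at once if a thing standing around is moved more than 20 mm (distance of any of stain_bottle, sample_cup, cover_glass_box, sticky_pad from where it was at the start of the episode above 0.02 m).
It also fails if it takes over 58 s, if anything falls off the work surface, if the arm or the gripper's body presses on something with over 40 N, if the wrist force passes 120 N, or if a joint passes its speed limit or range.

ROBOT

A 6-joint arm with a two-finger parallel gripper is mounted at the origin on a cart in front of the work surface, level with it; the furniture and walls round the work are solid. World frame = base frame: x ahead of the robot, y to its left, z up, the work surface at z = 0. Lengths are in m, angles in rad, forces in N, time in s.
With the tool pointing down it reaches from about 0.3 to 0.775 m from the base axis. Payload 14.6 kg.
Tool frame: the origin (TCP) lies on the centre line of the jaws, within the pads' length; the fingertips stand ctrl.tcp_to_tips ahead of it and the grasp point (between the pads) lies 2 mm behind it (ctrl.tcp_to_tips is the distance from the TCP to the fingertips, in m); z points along the fingers, y is the line along which they close (so a half turn about z gives the same grasp; the last joint's range is limited). The gripper opens to 94 mm and grips with 3 to 60 N. Pads are 16 mm wide; open, the fingers measure 119 mm over their backs; the gripper's body (75 mm by 177 mm) begins 78 mm behind the grasp point.
Start: joints at [1.188, 0.3, 1.521, -0, 1.321, -0.067], TCP at [0.171, 0.523, 0.222] pointing down, gripper open.
Joint ranges: [-3.03, 3.03], [-0.79, 2.21], [0.23, 2.52], [-1.04, 4.18], [0, 3.07], [-2.55, 2.55]. Speed limits (rad/s): [2.22, 2.22, 2.57, 3.14, 3.14, 3.14].

INTERFACE

Orientations are given as [roll, pitch, yaw] about the fixed x, y, z axes, in that order (R = Rz(yaw) Ry(pitch) Rx(roll)).
In Python, from station import telemetry, viewer, hand_in, ctrl gives the robot as it stands.
- The arm moves only by the tool step_arm, never from a script. Its argument "plan" is a list of rows, each an object of numbers: "dx", "dy", "dz": the shift along the tool's x, y, z scaled (see below); "rx", "ry", "rz": the turn, a rotation vector about the tool's x, y, z scaled (see below); "claw": the closure, from 0 (fully open) to 1 (shut). In form: [{"dx": .., "dy": .., "dz": .., "rx": .., "ry": .., "rz": .., "claw": ..}, ...]. A call has 1 to 10 rows; each row shifts and turns the commanded pose from where the row before left it, along the tool's axes as they then stand; what a row does not reach is not made up. The controller multiplies each number of a shift by 0.1 m and each number of a turn by 90 degrees. A row lasts 1/10 s, in which the tool goes at most 50 mm and 8.59 degrees, less where a joint would pass 70% of its speed; a pose out of reach is approached as far as the arm can. A call with a number of a shift or a turn outside -1 to 1 is refused whole. A call with a gripper value outside its range is refused whole. The fingers move at their own pace and stop on an object; "grip_force" is the grip in N (left out, the last holds). Time passes only in rows, so rows that do not move let the fingers close. It gives the time, the measured TCP pose, the force, the opening and the grip force at its end, in the units of the state.
- telemetry.get_obs(): the state, without advancing time (a new reading comes with each control period).
- viewer.camera(name): name is "scene" or "top" or "wrist"; returns a dict with "img" (420x560x3 uint8, red, green, blue), "z_map" (420x560 float32, m along the optical axis (not along the pixel's ray), 0 where there is no reading), "fx", "fy", "cx", "cy" (pixels), "R" (3x3) and "t" (3): a world point X has camera coordinates R X + t; the wrist camera has in their place "tool_from_camera" (4x4, takes a point from camera to tool coordinates, whose origin is the TCP and whose axes are the flange's). Camera axes: x right, y down, z forward; pixel columns grow to the right and rows downward; lengths in m; the calibration is good to about 2 mm. The wrist camera is an equidistant fisheye: a pixel r from the principal point sees the ray r / f radians off the axis. A picture is of the moment at which its call begins: read the wrist's pose just before it.
- hand_in(): hands the job in; it is judged then, once.
Trained networks look in a picture, given as the dict that the camera call returned (one of the last four; its "shot" number tells which), for a name from the list of things; names that differ only in an ending like _2 or _b are one class to them, and where a whole thing is asked for, a point or a joint stands for the part that bears it (a point fixed in the world has none). Each returns a list of dicts, best first, with "score" (0 to 1); they miss things now and then, are a little off and sometimes report something else, mostly with a low value. They report only what shows in the picture. A call takes as long as a camera call. They do not tell look-alikes from the thing itself.
- viewer.recognise(target, picture): "rect" ([left, top, right, bottom] in pixels, round what is visible of it).
The state is a dict: "time_s": time; "qpos": joint angles; "joint_vel": joint speeds; "tau": joint torques, N m; "ee_pos": TCP position; "eef_rot": TCP orientation; "force": force on the tool from outside, world axes, zero at the start; "moment": the same for the moment, N m; "grip_width": finger opening in m; "grip_force": force on a finger pad.
Only numpy, scipy, OpenCV 4.12 (cv2) and the standard library are available. Lean on these libraries where they do the work, as an engineer would, in place of code of your own. Each camera call takes 0.05 s, during which the arm holds its last target. There are 200 camera calls.

## Working session

There is one attempt and no reset: what is moved stays moved. The work goes in short steps, Python scripts to look and compute and a tool call to move; the robot and the scene stay as the last step left them, time stands still between calls to the robot, and variables do not carry over. Pictures are saved under pics/ and viewed, at most 10 in all, crops included, and the job is handed in when it is done.

Besides the shell and the picture viewer there is one more tool, called after "Emit:" as name(argument=value, ...) on one line, values as JSON. step_arm: Moves the arm, as the interface text tells. Shifts and turns lie within -1 to 1; 1 stands for 0.1 m of shift or 90 degrees of turn. Its arguments: {"type":"object","properties":{"plan":{"type":"array"},"grip_force":{"type":"number"}},"required":["plan"]}

```bash
mkdir -p pics; cat > h.py <<'E'
import numpy as np, cv2
from station import telemetry, viewer, hand_in, ctrl
def cloud(c):
    z=c["z_map"]; v,u=np.mgrid[:z.shape[0],:z.shape[1]]
    P=np.stack([(u-c["cx"])/c["fx"]*z,(v-c["cy"])/c["fy"]*z,z],-1)
    return (P-np.array(c["t"]))@np.array(c["R"])   # world
def save(c,n): cv2.imwrite("pics/"+n+".png",c["img"][:,:,::-1])
E
python3 - <<'E'
from h import *
o=telemetry.get_obs(); print({k:np.round(v,3) for k,v in o.items()}, ctrl.tcp_to_tips)
for n in ["scene","top"]:
    c=viewer.camera(n); save(c,n+"1"); W=cloud(c)
    np.savez("/tmp/"+n,W=W,img=c["img"],z=c["z_map"])
    for t in ["stirrer","shim","stain_bottle","sample_cup","sticky_pad","cover_glass_box"]:
        for d in viewer.recognise(t,c)[:3]:
            l,tp,r,b=d["rect"]; u,v=int((l+r)/2),int((tp+b)/2)
            print(n,t,round(d["score"],2),np.round(d["rect"]),W[min(v,419),min(u,559)].round(3))
E
```

```text
{'time_s': np.float64(0.0), 'qpos': array([ 1.188,  0.3  ,  1.522, -0.   ,  1.321, -0.067]), 'joint_vel': array([-0.   ,  0.001,  0.001, -0.   ,  0.001,  0.001]), 'tau': array([ 1.0000e-03, -5.3180e+01, -3.5272e+01,  7.1000e-02,  2.4000e-02,
       -0.0000e+00]), 'ee_pos': array([0.171, 0.523, 0.222]), 'eef_rot': array([-3.14 , -0.   ,  2.826]), 'force': array([-0.395,  0.356,  0.586]), 'moment': array([-0.001,  0.008, -0.02 ]), 'grip_force': np.float64(0.0), 'grip_width': np.float64(0.094)} 0.017
scene stirrer 0.59 [203. 183. 269. 233.] [0.524 0.377 0.066]
scene shim 0.89 [314. 322. 349. 352.] [0.408 0.037 0.009]
scene shim 0.84 [227. 246. 256. 271.] [0.457 0.295 0.009]
scene shim 0.68 [148. 225. 168. 240.] [0.398 0.499 0.01 ]
scene stain_bottle 0.61 [284. 178. 299. 206.] [0.685 0.347 0.048]
scene sample_cup 0.73 [182. 176. 209. 213.] [0.516 0.503 0.054]
scene sticky_pad 0.72 [273. 288. 310. 320.] [0.419 0.132 0.015]
scene sticky_pad 0.39 [206. 181. 268. 236.] [0.526 0.376 0.065]
scene cover_glass_box 0.48 [189. 239. 208. 252.] [0.422 0.389 0.016]
top stirrer 0.71 [203. 176. 268. 242.] [0.555 0.401 0.066]
top shim 0.8 [367. 254. 377. 277.] [0.408 0.041 0.007]
top shim 0.55 [261. 232. 285. 261.] [0.463 0.303 0.009]
top shim 0.5 [185. 256. 209. 280.] [0.41  0.507 0.008]
top stain_bottle 0.69 [247. 154. 258. 170.] [0.683 0.356 0.069]
top sample_cup 0.84 [175. 209. 202. 232.] [0.528 0.522 0.065]
top sticky_pad 0.94 [324. 249. 347. 270.] [0.425 0.138 0.012]
top sticky_pad 0.17 [232. 255. 245. 266.] [0.427 0.397 0.011]
top cover_glass_box 0.63 [230. 252. 245. 270.] [0.424 0.4   0.016]
```

View pics/top1.png

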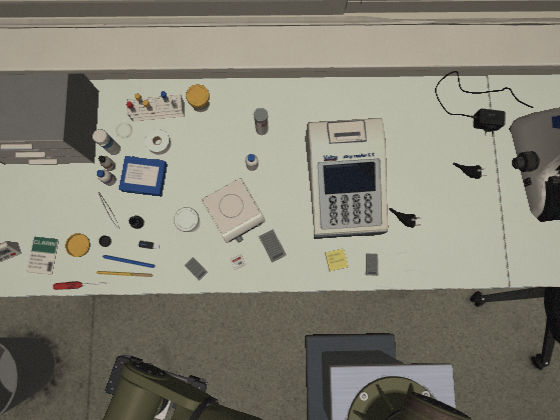

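View pics/scene1.png

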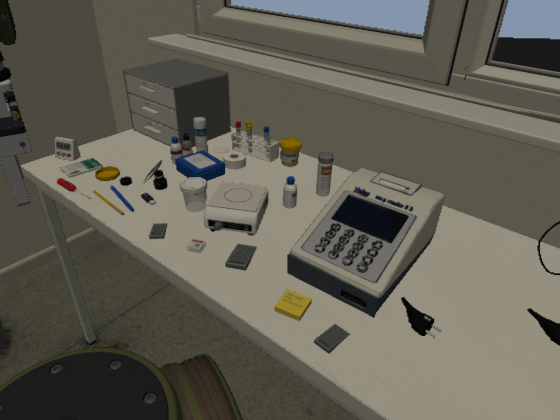

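The top view shows the stirrer at about (233,210). The middle and largest wedge, at (272,246), is the shim. The smaller look-alikes are at (196,268) and (372,264).

```bash
cat >> h.py <<'E'
def rect(W,c,rad,z0,z1):
    m=(np.hypot(W[...,0]-c[0],W[...,1]-c[1])<rad)&(W[...,2]>z0)&(W[...,2]<z1)
    p=W[m][:,:2]; r=cv2.minAreaRect((p*1000).astype(np.float32))
    return len(p),np.round(r[0],1),np.round(r[1],1),round(r[2],1),np.round(cv2.boxPoints(r),0).tolist()
E
python3 - <<'E'
from h import *
for n in ["scene","top"]:
    W=np.load("/tmp/%s.npz"%n)["W"]
    d=W[np.hypot(W[...,0]-.40,W[...,1]-.3)<.02]; print(n,"desk z",np.median(d[:,2]))
    print("stirrer",rect(W,(.545,.395),.11,.055,.08))
    print("shim",rect(W,(.461,.30),.055,.0045,.02))
E
```

```text
scene desk z 0.0016632746562755011
stirrer (1716, array([550.4, 426.4]), array([124.4, 163.7]), 29.3, [[456.0, 467.0], [536.0, 325.0], [645.0, 386.0], [565.0, 528.0]])
shim (488, array([472.1, 289.7]), array([78.6, 77.2]), 26.0, [[420.0, 307.0], [454.0, 238.0], [524.0, 272.0], [491.0, 342.0]])
top desk z -0.0009691831782479683
stirrer (2073, array([549.7, 426.2]), array([123. , 162.4]), 29.9, [[456.0, 466.0], [537.0, 325.0], [643.0, 386.0], [563.0, 527.0]])
shim (336, array([462.9, 300.6]), array([85.4, 95.4]), 4.6, [[417.0, 345.0], [424.0, 250.0], [509.0, 256.0], [502.0, 352.0]])
```

Emit:
step_arm(plan=[{"rz": -0.09,"claw": 0.89},{"rz": -0.09,"claw": 0.89},{"rz": -0.09,"claw": 0.89},{"rz": -0.09,"claw": 0.89},{"rz": -0.09,"claw": 0.89},{"rz": -0.083,"claw": 0.89}])

```text
$.plan[0]: bad value
```

Emit:
step_arm(plan=[{"dx": -0.1,"dy": -0.42,"claw": 0.89},{"dx": -0.1,"dy": -0.42,"claw": 0.89},{"dx": -0.1,"dy": -0.42,"claw": 0.89},{"dx": -0.1,"dy": -0.42,"claw": 0.89},{"dx": -0.1,"dy": -0.42,"claw": 0.89},{"dx": -0.1,"dy": -0.42,"claw": 0.89},{"dx": -0.1,"dy": -0.42,"claw": 0.89},{"dx": -0.1,"dy": -0.42,"claw": 0.89},{"claw": 0.89},{"claw": 0.89}])

```text
$.plan[0]: bad value
```

```bash
cat >> h.py <<'E'
from scipy.spatial.transform import Rotation as Rot
def wrist():
    o=telemetry.get_obs(); c=viewer.camera("wrist"); z=c["z_map"]
    v,u=np.mgrid[:z.shape[0],:z.shape[1]]; x=(u-c["cx"])/c["fx"]; y=(v-c["cy"])/c["fy"]
    th=np.hypot(x,y)+1e-9; s=np.tan(np.minimum(th,1.5))/th
    P=np.stack([x*s*z,y*s*z,z,np.ones_like(z)],-1)@np.array(c["tool_from_camera"]).T
    W=P[...,:3]@Rot.from_euler("xyz",o["eef_rot"]).as_matrix().T+o["ee_pos"]
    W[z==0]=np.nan
    return o,c,W
def show(o): print({k:np.round(o[k],4) for k in ["time_s","ee_pos","eef_rot","force","grip_width"]})
E
python3 - <<'E'
from h import *
o,c,W=wrist(); show(o); save(c,"w1"); print(np.round(c["tool_from_camera"],3),c["fx"])
np.savez("/tmp/w1",W=W,img=c["img"])
for t in ["stirrer","shim","short_foot"]:
    for d in viewer.recognise(t,c)[:2]: print(t,d)
E
```

```text
{'time_s': np.float64(0.7), 'ee_pos': array([0.1708, 0.5228, 0.2225]), 'eef_rot': array([-3.1416,  0.    ,  2.8258]), 'force': array([-0.1001,  1.1876, -0.1145]), 'grip_width': np.float64(0.0939)}
[[ 0.    -0.964 -0.267  0.077]
 [ 1.    -0.     0.     0.001]
 [-0.    -0.267  0.964 -0.162]
 [ 0.     0.     0.     1.   ]] 325.19226210127806
shim {'rect': [180.9, 378.6, 220.4, 397.2], 'score': 0.8}
```

View pics/w1.png

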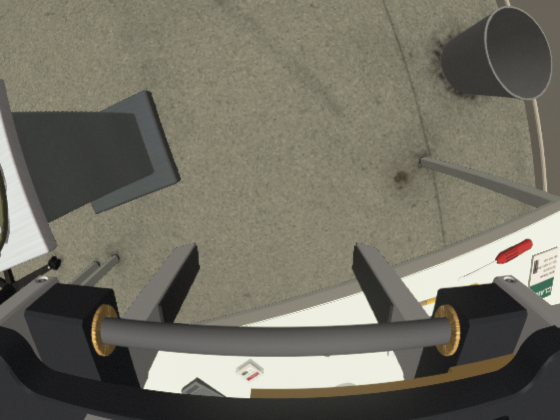

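The first two moves were refused, probably because every key has to be present. The wrist camera sits on the tool's +x side, so I'll turn tool +x along the push direction.

Emit:
step_arm(plan=[{"dx": 0,"dy": 0,"dz": 0,"rx": 0,"ry": 0,"rz": 0.09,"claw": 0.89},{"dx": 0,"dy": 0,"dz": 0,"rx": 0,"ry": 0,"rz": 0.09,"claw": 0.89},{"dx": 0,"dy": 0,"dz": 0,"rx": 0,"ry": 0,"rz": 0.09,"claw": 0.89},{"dx": 0,"dy": 0,"dz": 0,"rx": 0,"ry": 0,"rz": 0.09,"claw": 0.89},{"dx": 0,"dy": 0,"dz": 0,"rx": 0,"ry": 0,"rz": 0.09,"claw": 0.89},{"dx": 0,"dy": 0,"dz": 0,"rx": 0,"ry": 0,"rz": 0.09,"claw": 0.89},{"dx": 0,"dy": 0,"dz": 0,"rx": 0,"ry": 0,"rz": 0.09,"claw": 0.89},{"dx": 0,"dy": 0,"dz": 0,"rx": 0,"ry": 0,"rz": 0.09,"claw": 0.89}])

```text
time_s: 1.7
ee_pos: [0.1708, 0.5228, 0.2225]
eef_rot: [3.142, -0.0, 1.689]
force: [0.3, 0.2, 0.6]
grip_width: 0.0336
grip_force: 0.0
```

Emit:
step_arm(plan=[{"dx": 0,"dy": 0,"dz": 0,"rx": 0,"ry": 0,"rz": 0.09,"claw": 0.89},{"dx": 0,"dy": 0,"dz": 0,"rx": 0,"ry": 0,"rz": 0.09,"claw": 0.89},{"dx": 0,"dy": 0,"dz": 0,"rx": 0,"ry": 0,"rz": 0.09,"claw": 0.89},{"dx": 0,"dy": 0,"dz": 0,"rx": 0,"ry": 0,"rz": 0.09,"claw": 0.89},{"dx": 0,"dy": 0,"dz": 0,"rx": 0,"ry": 0,"rz": 0.09,"claw": 0.89},{"dx": 0,"dy": 0,"dz": 0,"rx": 0,"ry": 0,"rz": 0.09,"claw": 0.89},{"dx": 0,"dy": 0,"dz": 0,"rx": 0,"ry": 0,"rz": 0.09,"claw": 0.89},{"dx": 0,"dy": 0,"dz": 0,"rx": 0,"ry": 0,"rz": 0.03,"claw": 0.89}])

```text
time_s: 2.5
ee_pos: [0.1708, 0.5228, 0.2225]
eef_rot: [3.142, 0.0, 0.653]
force: [0.3, -0.4, 0.3]
grip_width: 0.0105
grip_force: 0.0
```

Emit:
step_arm(plan=[{"dx": 0.1,"dy": 0.42,"dz": 0,"rx": 0,"ry": 0,"rz": 0,"claw": 0.89},{"dx": 0.1,"dy": 0.42,"dz": 0,"rx": 0,"ry": 0,"rz": 0,"claw": 0.89},{"dx": 0.1,"dy": 0.42,"dz": 0,"rx": 0,"ry": 0,"rz": 0,"claw": 0.89},{"dx": 0.1,"dy": 0.42,"dz": 0,"rx": 0,"ry": 0,"rz": 0,"claw": 0.89},{"dx": 0.1,"dy": 0.42,"dz": 0,"rx": 0,"ry": 0,"rz": 0,"claw": 0.89},{"dx": 0.1,"dy": 0.42,"dz": 0,"rx": 0,"ry": 0,"rz": 0,"claw": 0.89},{"dx": 0.1,"dy": 0.42,"dz": 0,"rx": 0,"ry": 0,"rz": 0,"claw": 0.89},{"dx": 0,"dy": 0.42,"dz": 0,"rx": 0,"ry": 0,"rz": 0,"claw": 0.89},{"dx": 0,"dy": 0,"dz": 0,"rx": 0,"ry": 0,"rz": 0,"claw": 0.89}])

```text
time_s: 3.4
ee_pos: [0.434, 0.2967, 0.2223]
eef_rot: [3.141, 0.0, 0.654]
force: [-0.8, 1.0, -0.1]
grip_width: 0.0104
grip_force: 0.0
```

```bash
python3 - <<'E'
from h import *
o,c,W=wrist(); show(o); save(c,"w2")
np.savez("/tmp/w2",W=W,img=c["img"])
for t in ["stirrer","shim","short_foot"]:
    for d in viewer.recognise(t,c)[:2]: print(t,d)
print("stirrer",rect(W,(.54,.39),.105,.058,.075))
E
```

```text
{'time_s': np.float64(3.4), 'ee_pos': array([0.434 , 0.2967, 0.2223]), 'eef_rot': array([3.141e+00, 2.000e-04, 6.538e-01]), 'force': array([-0.7665,  1.0436, -0.0776]), 'grip_width': np.float64(0.0104)}
stirrer {'rect': [198.6, 0.5, 331.8, 114.9], 'score': 0.65}
shim {'rect': [261.2, 128.3, 310.4, 201.5], 'score': 0.93}
shim {'rect': [387.5, 291.2, 425.1, 322.0], 'score': 0.84}
short_foot {'rect': [199.6, 0.0, 332.3, 114.8], 'score': 0.57}
stirrer (10568, array([558.5, 407.5]), array([109.8, 119.4]), 29.4, [[481.0, 433.0], [540.0, 329.0], [636.0, 382.0], [577.0, 486.0]])
```

View pics/w2.png

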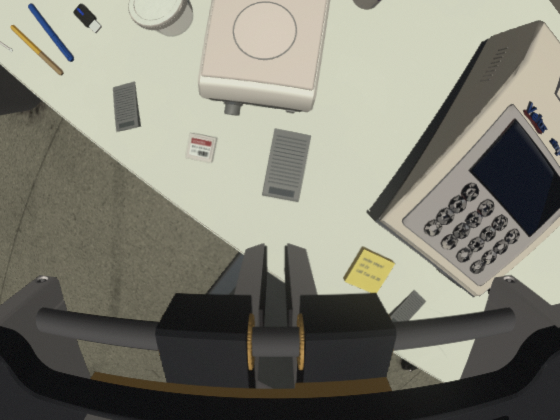

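The wrist view shows the shim at columns 264–311 and rows 128–202, heel nearest the fingers. The stirrer's front edge is at row 105. The cover glass box is at (201,147) and the sticky pad at (369,270).

```bash
cat >> h.py <<'E'
def frame(W,img,sc=(.465,.305),tool_yaw=None):
    # stirrer: top face rect with larger radius;  shim: dark-grey blob
    def mar(m):
        r=cv2.minAreaRect((W[m][:,:2]*1000).astype(np.float32)); return np.array(r[0]),np.round(r[1],1),r[2]
    ok=np.isfinite(W[...,2])
    m=ok&(np.hypot(W[...,0]-.56,W[...,1]-.405)<.1)&(W[...,2]>.058)&(W[...,2]<.075)
    n,l=cv2.connectedComponents(m.astype(np.uint8)); k=np.argmax(np.bincount(l.ravel())[1:])+1
    print("stirrer",mar(l==k),np.nanmedian(W[...,2][l==k]))
    g=cv2.cvtColor(img,cv2.COLOR_RGB2GRAY)
    m=ok&(g<165)&(W[...,2]<.02)&(W[...,2]>-.006)&(np.hypot(W[...,0]-sc[0],W[...,1]-sc[1])<.06)
    m=cv2.morphologyEx(m.astype(np.uint8),cv2.MORPH_CLOSE,np.ones((7,7)));m=cv2.morphologyEx(m,cv2.MORPH_OPEN,np.ones((5,5)))
    n,l=cv2.connectedComponents(m); 
    for k in range(1,n):
        if (l==k).sum()>300: print("shim",mar((l==k)&ok),(l==k).sum())
    return l
E
python3 - <<'E'
from h import *
d=np.load("/tmp/w2.npz"); W=d["W"]; l=frame(W,d["img"])
m=np.hypot(W[...,0]-.40,W[...,1]-.35)<.02; print("desk",np.nanmedian(W[m][:,2]))
im=d["img"].copy(); im[l>0]=[255,0,0]; cv2.imwrite("pics/m.png",cv2.resize(im[60:260,150:400,::-1],None,fx=3,fy=3))
E
```

```text
stirrer (array([558.57537842, 407.70529175]), array([109.9, 118.9]), 29.151750564575195) 0.0643385087005949
shim (array([465.82516479, 305.48937988]), array([82.4, 44.5]), 26.458086013793945) 2565
desk 0.3198535233216085
```

View pics/m.png

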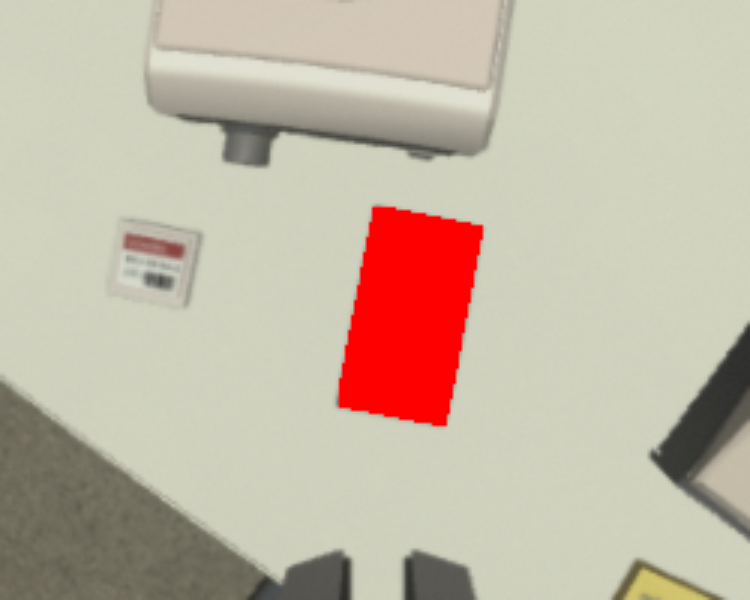

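Emit:
step_arm(plan=[{"dx": -0.18,"dy": 0.03,"dz": 0,"rx": 0,"ry": 0,"rz": 0.055,"claw": 0.89},{"dx": -0.18,"dy": 0.03,"dz": 0,"rx": 0,"ry": 0,"rz": 0.055,"claw": 0.89},{"dx": 0,"dy": 0,"dz": 0.4,"rx": 0,"ry": 0,"rz": 0,"claw": 0.89},{"dx": 0,"dy": 0,"dz": 0.4,"rx": 0,"ry": 0,"rz": 0,"claw": 0.89},{"dx": 0,"dy": 0,"dz": 0.4,"rx": 0,"ry": 0,"rz": 0,"claw": 0.89},{"dx": 0,"dy": 0,"dz": 0.4,"rx": 0,"ry": 0,"rz": 0,"claw": 0.89},{"dx": 0,"dy": 0,"dz": 0.2,"rx": 0,"ry": 0,"rz": 0,"claw": 0.89},{"dx": 0,"dy": 0,"dz": 0,"rx": 0,"ry": 0,"rz": 0,"claw": 0.89}])

```text
time_s: 4.4
ee_pos: [0.4038, 0.2743, 0.0402]
eef_rot: [3.141, 0.005, 0.487]
force: [-0.4, -0.2, 1.0]
grip_width: 0.0105
grip_force: 0.0
```

Emit:
step_arm(plan=[{"dx": 0,"dy": 0,"dz": 0.1,"rx": 0,"ry": 0,"rz": 0,"claw": 0.89},{"dx": 0,"dy": 0,"dz": 0.07,"rx": 0,"ry": 0,"rz": 0,"claw": 0.89},{"dx": 0,"dy": 0,"dz": 0,"rx": 0,"ry": 0,"rz": 0,"claw": 0.89}])

```text
time_s: 4.7
ee_pos: [0.4057, 0.2743, 0.0254]
eef_rot: [3.142, -0.0, 0.486]
force: [0.5, -0.1, 0.4]
grip_width: 0.0103
grip_force: 0.0
```

Emit:
step_arm(plan=[{"dx": 0,"dy": 0,"dz": 0.045,"rx": 0,"ry": 0,"rz": 0,"claw": 0.89},{"dx": 0.06,"dy": 0,"dz": 0,"rx": 0,"ry": 0,"rz": 0,"claw": 0.89},{"dx": 0.06,"dy": 0,"dz": 0,"rx": 0,"ry": 0,"rz": 0,"claw": 0.89},{"dx": 0.06,"dy": 0,"dz": 0,"rx": 0,"ry": 0,"rz": 0,"claw": 0.89},{"dx": 0.06,"dy": 0,"dz": 0,"rx": 0,"ry": 0,"rz": 0,"claw": 0.89},{"dx": 0.06,"dy": 0,"dz": 0,"rx": 0,"ry": 0,"rz": 0,"claw": 0.89},{"dx": 0.06,"dy": 0,"dz": 0,"rx": 0,"ry": 0,"rz": 0,"claw": 0.89},{"dx": 0.06,"dy": 0,"dz": 0,"rx": 0,"ry": 0,"rz": 0,"claw": 0.89},{"dx": 0.06,"dy": 0,"dz": 0,"rx": 0,"ry": 0,"rz": 0,"claw": 0.89},{"dx": 0,"dy": 0,"dz": 0,"rx": 0,"ry": 0,"rz": 0,"claw": 0.89}])

```text
time_s: 5.7
ee_pos: [0.4489, 0.2968, 0.0209]
eef_rot: [-3.142, -0.0, 0.485]
force: [-0.8, 0.1, -0.2]
grip_width: 0.0101
grip_force: 0.0
```

```bash
python3 - <<'E'
from h import *
o,c,W=wrist(); show(o); save(c,"w3"); np.savez("/tmp/w3",W=W,img=c["img"])
E
```

```text
{'time_s': np.float64(5.7), 'ee_pos': array([0.4489, 0.2968, 0.0209]), 'eef_rot': array([-3.1416e+00, -4.0000e-04,  4.8520e-01]), 'force': array([-0.8258,  0.0993, -0.1823]), 'grip_width': np.float64(0.0101)}
```

View pics/w3.png

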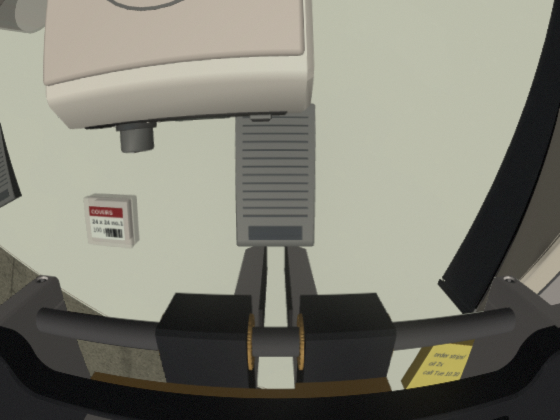

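The view shows the shim (columns 237–315) squarely ahead of the fingers. Its thin end is at the stirrer's front edge, and the short foot at (262,117) is within its width.

Emit:
step_arm(plan=[{"dx": 0.05,"dy": 0,"dz": 0,"rx": 0,"ry": 0,"rz": 0,"claw": 0.89},{"dx": 0.05,"dy": 0,"dz": 0,"rx": 0,"ry": 0,"rz": 0,"claw": 0.89},{"dx": 0.05,"dy": 0,"dz": 0,"rx": 0,"ry": 0,"rz": 0,"claw": 0.89},{"dx": 0.05,"dy": 0,"dz": 0,"rx": 0,"ry": 0,"rz": 0,"claw": 0.89},{"dx": 0.05,"dy": 0,"dz": 0,"rx": 0,"ry": 0,"rz": 0,"claw": 0.89},{"dx": 0.03,"dy": 0,"dz": 0,"rx": 0,"ry": 0,"rz": 0,"claw": 0.89},{"dx": 0,"dy": 0,"dz": 0,"rx": 0,"ry": 0,"rz": 0,"claw": 0.89}])

```text
time_s: 6.45
ee_pos: [0.4732, 0.3097, 0.0209]
eef_rot: [-3.142, 0.0, 0.485]
force: [0.3, -0.2, 0.1]
grip_width: 0.0107
grip_force: 0.0
```

Emit:
step_arm(plan=[{"dx": 0.02,"dy": 0,"dz": 0,"rx": 0,"ry": 0,"rz": 0,"claw": 0.89},{"dx": 0.01,"dy": 0,"dz": 0,"rx": 0,"ry": 0,"rz": 0,"claw": 0.89},{"dx": 0,"dy": 0,"dz": 0,"rx": 0,"ry": 0,"rz": 0,"claw": 0.89}])

```text
time_s: 6.75
ee_pos: [0.4745, 0.3104, 0.0208]
eef_rot: [3.142, 0.004, 0.485]
force: [-9.4, -4.8, 6.6]
grip_width: 0.0105
grip_force: 5.3
```

Emit:
step_arm(plan=[{"dx": -0.04,"dy": 0,"dz": 0,"rx": 0,"ry": 0,"rz": 0,"claw": 0.89},{"dx": 0,"dy": 0,"dz": 0,"rx": 0,"ry": 0,"rz": 0,"claw": 0.89}])

```text
time_s: 6.95
ee_pos: [0.4719, 0.309, 0.0209]
eef_rot: [3.142, -0.0, 0.485]
force: [0.9, 0.1, 0.1]
grip_width: 0.0104
grip_force: 0.0
```

```bash
python3 - <<'E'
from h import *
o,c,W=wrist(); show(o); save(c,"w4"); np.savez("/tmp/w4",W=W,img=c["img"])
u=np.array([np.cos(.485),np.sin(.485)])
d=np.load("/tmp/w3.npz")["W"]
for M in (d,W):
    for col in (252,262,276,295,305):
        # profile rows along shim column: along-distance and z
        print(col,[(r,round(float(M[r,col,:2]@u)*1000,1),round(float(M[r,col,2])*1000,1)) for r in range(100,256,12)])
E
```

```text
{'time_s': np.float64(6.95), 'ee_pos': array([0.4719, 0.309 , 0.0209]), 'eef_rot': array([ 3.1416e+00, -3.0000e-04,  4.8540e-01]), 'force': array([0.9242, 0.0662, 0.1114]), 'grip_width': np.float64(0.0104)}
252 [(100, 624.4, 46.7), (112, 619.6, 39.0), (124, 614.5, 3.0), (136, 607.9, 5.3), (148, 601.3, 5.6), (160, 594.9, 6.8), (172, 588.3, 7.0), (184, 581.6, 6.6), (196, 575.1, 8.1), (208, 568.5, 8.8), (220, 561.6, 9.0), (232, 555.3, 11.4), (244, 548.0, 11.0)]
262 [(100, 624.2, 47.6), (112, 619.6, 39.1), (124, 614.4, 3.0), (136, 607.8, 3.4), (148, 601.2, 3.7), (160, 594.8, 6.6), (172, 588.2, 6.5), (184, 581.7, 7.5), (196, 574.8, 6.6), (208, 568.5, 8.8), (220, 561.5, 8.5), (232, 555.4, 11.6), (244, 547.9, 10.6)]
276 [(100, 624.3, 47.0), (112, 619.6, 38.4), (124, 614.4, 2.8), (136, 607.8, 3.8), (148, 601.2, 5.0), (160, 594.7, 5.3), (172, 588.1, 5.7), (184, 581.6, 6.8), (196, 575.3, 8.8), (208, 568.7, 9.6), (220, 562.1, 10.6), (232, 555.3, 11.1), (244, 548.0, 10.8)]
295 [(100, 624.4, 46.3), (112, 620.2, 25.4), (124, 614.4, 2.1), (136, 607.8, 3.0), (148, 601.2, 3.9), (160, 594.8, 6.5), (17
[... 986 characters left out ...]
59.0), (148, 631.0, 57.1), (160, 625.5, 49.1), (172, 614.3, 6.7), (184, 607.6, 6.6), (196, 601.5, 9.4), (208, 594.6, 8.7), (220, 588.2, 10.4), (232, 581.6, 11.6), (244, 570.2, 0.5)]
295 [(100, 649.0, 65.1), (112, 644.7, 64.8), (124, 640.3, 62.6), (136, 635.7, 57.7), (148, 631.0, 56.7), (160, 625.6, 49.9), (172, 614.4, 6.6), (184, 607.8, 7.3), (196, 601.3, 8.1), (208, 594.6, 8.7), (220, 588.0, 9.9), (232, 581.5, 11.6), (244, 570.0, 0.1)]
305 [(100, 649.6, 59.0), (112, 645.0, 59.6), (124, 640.4, 58.8), (136, 635.9, 60.7), (148, 631.1, 56.9), (160, 625.5, 48.2), (172, 614.5, 7.1), (184, 607.7, 6.8), (196, 601.0, 6.9), (208, 594.6, 8.8), (220, 587.9, 9.7), (232, 581.6, 11.8), (244, 569.4, -1.4)]
```

View pics/w4.png

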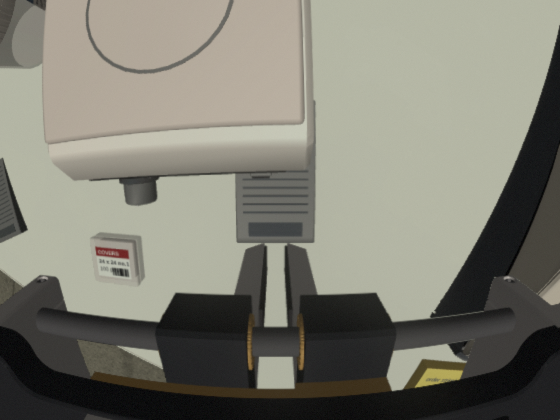

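The shim is under the corner, with its heel at row 238. The stirrer's face hasn't moved between the two pictures, and the push rose steeply. I'll touch it again gently to confirm a static snug force.

Emit:
step_arm(plan=[{"dx": 0.015,"dy": 0,"dz": 0,"rx": 0,"ry": 0,"rz": 0,"claw": 0.89},{"dx": 0.005,"dy": 0,"dz": 0,"rx": 0,"ry": 0,"rz": 0,"claw": 0.89},{"dx": 0,"dy": 0,"dz": 0,"rx": 0,"ry": 0,"rz": 0,"claw": 0.89},{"dx": 0,"dy": 0,"dz": 0,"rx": 0,"ry": 0,"rz": 0,"claw": 0.89}])

```text
time_s: 7.4
ee_pos: [0.4739, 0.3101, 0.0209]
eef_rot: [-3.142, 0.0, 0.485]
force: [0.1, -0.2, -0.4]
grip_width: 0.0104
grip_force: 0.0
```

Emit:
step_arm(plan=[{"dx": 0.005,"dy": 0,"dz": 0,"rx": 0,"ry": 0,"rz": 0,"claw": 0.89},{"dx": 0,"dy": 0,"dz": 0,"rx": 0,"ry": 0,"rz": 0,"claw": 0.89},{"dx": 0,"dy": 0,"dz": 0,"rx": 0,"ry": 0,"rz": 0,"claw": 0.89}])

```text
time_s: 7.7
ee_pos: [0.4743, 0.3103, 0.0209]
eef_rot: [3.142, 0.0, 0.485]
force: [-0.3, -0.4, -1.1]
grip_width: 0.0101
grip_force: 0.1
```

Emit:
step_arm(plan=[{"dx": 0.004,"dy": 0,"dz": 0,"rx": 0,"ry": 0,"rz": 0,"claw": 0.89},{"dx": 0,"dy": 0,"dz": 0,"rx": 0,"ry": 0,"rz": 0,"claw": 0.89},{"dx": 0,"dy": 0,"dz": 0,"rx": 0,"ry": 0,"rz": 0,"claw": 0.89}])

```text
time_s: 8.0
ee_pos: [0.4744, 0.3103, 0.0209]
eef_rot: [3.142, 0.001, 0.485]
force: [-4.6, -3.0, 2.8]
grip_width: 0.0104
grip_force: 2.3
```

Emit:
step_arm(plan=[{"dx": 0.003,"dy": 0,"dz": 0,"rx": 0,"ry": 0,"rz": 0,"claw": 0.89},{"dx": 0,"dy": 0,"dz": 0,"rx": 0,"ry": 0,"rz": 0,"claw": 0.89},{"dx": 0,"dy": 0,"dz": 0,"rx": 0,"ry": 0,"rz": 0,"claw": 0.89}])

```text
time_s: 8.3
ee_pos: [0.4745, 0.3103, 0.0209]
eef_rot: [3.142, 0.001, 0.485]
force: [-6.5, -4.0, 5.1]
grip_width: 0.0104
grip_force: 3.5
```

The shim is tight: the force is about 7.6 N with no movement. I'll retreat, rise and go over the corner.

Emit:
step_arm(plan=[{"dx": -0.05,"dy": 0,"dz": 0,"rx": 0,"ry": 0,"rz": 0,"claw": 0.89},{"dx": -0.15,"dy": 0,"dz": 0,"rx": 0,"ry": 0,"rz": 0,"claw": 0.89},{"dx": 0,"dy": 0,"dz": -0.4,"rx": 0,"ry": 0,"rz": 0,"claw": 0.89},{"dx": 0,"dy": 0,"dz": -0.4,"rx": 0,"ry": 0,"rz": 0,"claw": 0.89},{"dx": 0,"dy": 0,"dz": -0.4,"rx": 0,"ry": 0,"rz": 0,"claw": 0.89},{"dx": 0,"dy": 0,"dz": 0,"rx": 0,"ry": 0,"rz": 0,"claw": 0.89},{"dx": 0,"dy": 0,"dz": 0,"rx": 0,"ry": 0,"rz": 0,"claw": 0.89}])

```text
time_s: 9.0
ee_pos: [0.4574, 0.3014, 0.1413]
eef_rot: [-3.142, -0.002, 0.485]
force: [0.1, -0.0, -0.5]
grip_width: 0.0107
grip_force: 0.0
```

```bash
python3 - <<'E'
from h import *
o,c,W=wrist(); show(o); save(c,"w5"); np.savez("/tmp/w5",W=W,img=c["img"])
frame(W,c["img"],(.52,.333))
E
```

```text
{'time_s': np.float64(9.0), 'ee_pos': array([0.4574, 0.3014, 0.1413]), 'eef_rot': array([-3.1415e+00, -2.0000e-03,  4.8530e-01]), 'force': array([ 0.1241, -0.0416, -0.4913]), 'grip_width': np.float64(0.0107)}
stirrer (array([554.94177246, 405.41394043]), array([101.5, 119.3]), 28.480838775634766) 0.06440029578751119
shim (array([517.48510742, 333.68182373]), array([81.8, 44.8]), 26.776708602905273) 2551
```

View pics/w5.png

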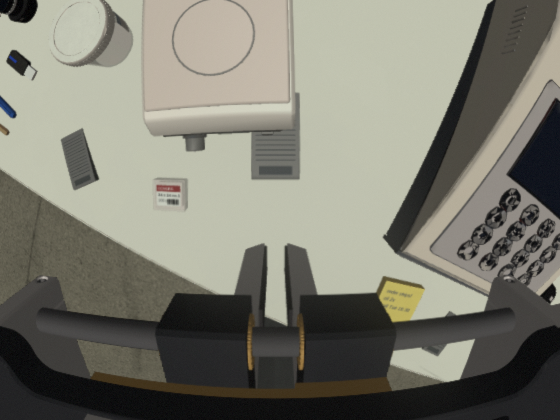

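The shim's heel lies straight before the corner, at (275,178), with its centre at about (0.517, 0.334). That puts the foot at x ≈ 24 mm in the shim frame, which matches a tight fit. Next is the press.

Emit:
step_arm(plan=[{"dx": 0.4,"dy": -0.01,"dz": 0,"rx": 0,"ry": 0,"rz": 0,"claw": 0.89},{"dx": 0.4,"dy": -0.02,"dz": 0,"rx": 0,"ry": 0,"rz": 0,"claw": 0.89},{"dx": 0.28,"dy": -0.01,"dz": 0,"rx": 0,"ry": 0,"rz": 0,"claw": 0.89},{"dx": 0,"dy": 0,"dz": 0.2,"rx": 0,"ry": 0,"rz": 0,"claw": 0.89},{"dx": 0,"dy": 0,"dz": 0.2,"rx": 0,"ry": 0,"rz": 0,"claw": 0.89},{"dx": 0,"dy": 0,"dz": 0.1,"rx": 0,"ry": 0,"rz": 0,"claw": 0.89},{"dx": 0,"dy": 0,"dz": 0,"rx": 0,"ry": 0,"rz": 0,"claw": 0.89},{"dx": 0,"dy": 0,"dz": 0,"rx": 0,"ry": 0,"rz": 0,"claw": 0.89}])

```text
time_s: 9.85
ee_pos: [0.5509, 0.3552, 0.0911]
eef_rot: [-3.142, 0.0, 0.485]
force: [-0.7, -0.6, 0.5]
grip_width: 0.0107
grip_force: 0.0
```

Emit:
step_arm(plan=[{"dx": 0,"dy": 0,"dz": 0.05,"rx": 0,"ry": 0,"rz": 0,"claw": 0.89},{"dx": 0,"dy": 0,"dz": 0.02,"rx": 0,"ry": 0,"rz": 0,"claw": 0.89},{"dx": 0,"dy": 0,"dz": 0.01,"rx": 0,"ry": 0,"rz": 0,"claw": 0.89},{"dx": 0,"dy": 0,"dz": 0,"rx": 0,"ry": 0,"rz": 0,"claw": 0.89},{"dx": 0,"dy": 0,"dz": 0,"rx": 0,"ry": 0,"rz": 0,"claw": 0.89}])

```text
time_s: 10.35
ee_pos: [0.551, 0.3552, 0.0831]
eef_rot: [3.142, -0.0, 0.485]
force: [-0.2, 0.2, -0.8]
grip_width: 0.0102
grip_force: 0.0
```

Emit:
step_arm(plan=[{"dx": 0,"dy": 0,"dz": 0.008,"rx": 0,"ry": 0,"rz": 0,"claw": 0.89},{"dx": 0,"dy": 0,"dz": 0,"rx": 0,"ry": 0,"rz": 0,"claw": 0.89},{"dx": 0,"dy": 0,"dz": 0,"rx": 0,"ry": 0,"rz": 0,"claw": 0.89}])

```text
time_s: 10.65
ee_pos: [0.5511, 0.3552, 0.0824]
eef_rot: [-3.142, -0.0, 0.485]
force: [-0.4, 0.1, 1.5]
grip_width: 0.0104
grip_force: 0.9
```

Emit:
step_arm(plan=[{"dx": 0,"dy": 0,"dz": 0.005,"rx": 0,"ry": 0,"rz": 0,"claw": 0.89},{"dx": 0,"dy": 0,"dz": 0,"rx": 0,"ry": 0,"rz": 0,"claw": 0.89},{"dx": 0,"dy": 0,"dz": 0,"rx": 0,"ry": 0,"rz": 0,"claw": 0.89}])

```text
time_s: 10.95
ee_pos: [0.5511, 0.3553, 0.0823]
eef_rot: [3.142, -0.001, 0.485]
force: [-1.2, -0.9, 5.6]
grip_width: 0.0106
grip_force: 3.0
```

Emit:
step_arm(plan=[{"dx": 0,"dy": 0,"dz": 0.005,"rx": 0,"ry": 0,"rz": 0,"claw": 0.89},{"dx": 0,"dy": 0,"dz": 0,"rx": 0,"ry": 0,"rz": 0,"claw": 0.89},{"dx": 0,"dy": 0,"dz": 0,"rx": 0,"ry": 0,"rz": 0,"claw": 0.89},{"dx": 0,"dy": 0,"dz": 0,"rx": 0,"ry": 0,"rz": 0,"claw": 0.89},{"dx": 0,"dy": 0,"dz": 0,"rx": 0,"ry": 0,"rz": 0,"claw": 0.89}])

```text
time_s: 11.45
ee_pos: [0.5511, 0.3553, 0.0822]
eef_rot: [3.142, -0.001, 0.485]
force: [-3.2, -3.1, 10.0]
grip_width: 0.0101
grip_force: 4.9
```

Emit:
step_arm(plan=[{"dx": 0,"dy": 0,"dz": 0.002,"rx": 0,"ry": 0,"rz": 0,"claw": 0.89},{"dx": 0,"dy": 0,"dz": 0,"rx": 0,"ry": 0,"rz": 0,"claw": 0.89},{"dx": 0,"dy": 0,"dz": 0,"rx": 0,"ry": 0,"rz": 0,"claw": 0.89},{"dx": 0,"dy": 0,"dz": 0,"rx": 0,"ry": 0,"rz": 0,"claw": 0.89}])

```text
time_s: 11.85
ee_pos: [0.5511, 0.3553, 0.0822]
eef_rot: [3.142, -0.001, 0.485]
force: [-3.7, -2.7, 11.9]
grip_width: 0.0103
grip_force: 5.7
```

Emit:
step_arm(plan=[{"dx": 0,"dy": 0,"dz": -0.02,"rx": 0,"ry": 0,"rz": 0,"claw": 0.89},{"dx": 0,"dy": 0,"dz": -0.2,"rx": 0,"ry": 0,"rz": 0,"claw": 0.89},{"dx": 0,"dy": 0,"dz": -0.4,"rx": 0,"ry": 0,"rz": 0,"claw": 0.89},{"dx": -0.4,"dy": 0,"dz": 0,"rx": 0,"ry": 0,"rz": 0,"claw": 0.89},{"dx": -0.4,"dy": 0,"dz": 0,"rx": 0,"ry": 0,"rz": 0,"claw": 0.89},{"dx": -0.15,"dy": 0,"dz": 0,"rx": 0,"ry": 0,"rz": 0,"claw": 0.89},{"dx": 0,"dy": 0,"dz": 0,"rx": 0,"ry": 0,"rz": 0,"claw": 0.89},{"dx": 0,"dy": 0,"dz": 0,"rx": 0,"ry": 0,"rz": 0,"claw": 0.89}])

```text
time_s: 12.65
ee_pos: [0.4675, 0.3112, 0.1433]
eef_rot: [-3.142, -0.001, 0.485]
force: [0.5, -0.4, -0.7]
grip_width: 0.0102
grip_force: 0.0
```

```bash
python3 - <<'E'
from h import *
o,c,W=wrist(); show(o)
frame(W,c["img"],(.52,.333))
m=(np.hypot(W[...,0]-.55,W[...,1]-.39)<.045)&(abs(W[...,2]-.065)<.015); p=W[m]
a=np.linalg.lstsq(np.c_[p[:,:2]-p[:,:2].mean(0),np.ones(len(p))],p[:,2],rcond=None)[0]; print("tilt",a)
E
```

```text
{'time_s': np.float64(12.65), 'ee_pos': array([0.4675, 0.3112, 0.1433]), 'eef_rot': array([-3.1416e+00, -8.0000e-04,  4.8540e-01]), 'force': array([ 0.4695, -0.4226, -0.7486]), 'grip_width': np.float64(0.0102)}
stirrer (array([561.33007812, 408.89984131]), array([114.9, 118.7]), 29.038074493408203) 0.06438712208959504
shim (array([504.89862061, 326.83459473]), array([54.4, 43.9]), 27.59601402282715) 2262
tilt [0.05310847 0.03170859 0.06379227]
```

The top fit reads a 0.06 tilt, so I'll compare it with the same fit from before shimming and with the desk, in case it is camera bias.

```bash
python3 - <<'E'
from h import *
def fit(W,c,r,z0,t):
    m=(np.hypot(W[...,0]-c[0],W[...,1]-c[1])<r)&(abs(W[...,2]-z0)<t); p=W[m]
    return len(p),np.linalg.lstsq(np.c_[p[:,:2]-p[:,:2].mean(0),np.ones(len(p))],p[:,2],rcond=None)[0].round(4)
o,c,W=wrist()
for n,V in [("w2",np.load("/tmp/w2.npz")["W"]),("w4",np.load("/tmp/w4.npz")["W"]),("w5",np.load("/tmp/w5.npz")["W"]),("now",W)]:
    print(n,fit(V,(.55,.39),.035,.065,.012),"desk",fit(V,(.42,.33),.03,0,.02),fit(V,(.44,.38),.03,0,.01))
for k in ("top","scene"):
    s=viewer.camera(k); T=cloud(s); print(k,"before",fit(np.load("/tmp/%s.npz"%k)["W"],(.56,.405),.045,.065,.012),"after",fit(T,(.56,.405),.045,.065,.012))
    save(s,k+"2"); print(rect(T,(.56,.405),.09,.055,.08)[1:], rect(np.load("/tmp/%s.npz"%k)["W"],(.56,.405),.09,.055,.08)[1:])
E
```

```text
w2 (3843, array([0.0268, 0.019 , 0.0643])) desk (1894, array([ 0.0602, -0.0814,  0.0003])) (1575, array([-0.0074,  0.0065, -0.0005]))
w4 (21333, array([0.0322, 0.0199, 0.0643])) desk (1628, array([ 0.0004,  0.0012, -0.0006])) (5087, array([-0.0269,  0.0318, -0.0002]))
w5 (6753, array([0.0251, 0.018 , 0.0644])) desk (2669, array([-0.0027,  0.0012, -0.0006])) (2355, array([-0.0146,  0.019 , -0.0004]))
now (6798, array([0.0251, 0.018 , 0.0643])) desk (2246, array([-0.0019, -0.0001, -0.0006])) (2272, array([-0.0191,  0.0213, -0.0004]))
top before (917, array([-0.0014, -0.0009,  0.0644])) after (808, array([-0.0028,  0.0057,  0.0644]))
(array([561.1, 409.1]), array([121.8, 119.8]), 29.0, [[479.0, 432.0], [537.0, 327.0], [643.0, 386.0], [585.0, 491.0]]) (array([559.7, 408.2]), array([123.6, 120. ]), 29.2, [[476.0, 430.0], [535.0, 326.0], [643.0, 386.0], [584.0, 491.0]])
scene before (646, array([0.0138, 0.0063, 0.0669])) after (328, array([0.0124, 0.0071, 0.0668]))
(array([560.6, 407.9]), array([125.1, 120.6]), 28.6, [[477.0, 431.0], [535.0, 325.0], [644.0, 385.0], [587.0, 491.0]]) (array([560.6, 407.7]), array([124.6, 120.9]), 29.7, [[477.0, 429.0], [536.0, 324.0], [645.0, 386.0], [585.0, 491.0]])
```

The fits before and after match, so the stirrer is level and hasn't moved. Handing in.

```bash
python3 -c "
from station import hand_in; print(hand_in())"
```

```text
the job is handed in; nothing more can be done
None
```

I pushed the shim tight under the short foot and pressed the corner with about 12 N: it held without dipping, the stirrer stayed level and in place, and I handed the job in; no verdict came back.

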